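Fetch the axle spacer out of its deep pocket with the spring tongs

ROBOT

A 6-joint arm with a two-finger parallel gripper is mounted at the origin on the work surface. World frame = base frame: x ahead of the robot, y to its left, z up, the work surface at z = 0. Lengths are in m, angles in rad, forces in N, time in s.
With the tool pointing down it reaches from about 0.25 to 0.775 m from the base axis. Payload 8.9 kg.
Tool frame: the origin (TCP) lies midway between the tips of the shut fingers; the grasp point (between the pads) lies 19 mm behind it; z points along the fingers, y is the direction in which the jaws open and shut (so a half turn about z gives the same grasp; the last joint's range is limited). The gripper opens to 85 mm and grips with 20 to 120 N. Pads are 22 mm wide; open, the fingers measure 114 mm over their backs; the gripper's body (76 mm by 85 mm) begins 54 mm behind the grasp point. The pads swing forward as they close: fully open they stand 13 mm farther back than shut.
Start: joints at [-1.394, 0.291, -0.153, 1.127, 0, 1.431], TCP at [0.163, -0.499, 0.231] pointing down, gripper open.
Joint ranges: [-2.52, 2.52], [-0.91, 1.74], [-1.3, 1.37], [-1.96, 2.02], [-1.52, 1.47], [-3.14, 3.14]. Speed limits (rad/s): [2.22, 2.22, 2.79, 3.14, 3.14, 3.14].

INTERFACE

Orientations are given as [roll, pitch, yaw] about the fixed x, y, z axes, in that order (R = Rz(yaw) Ry(pitch) Rx(roll)).
In Python, from cell import r gives the robot as it stands.
- The arm moves only by the tool jog_arm, never from a script. Its argument "increments" is a list of rows, each a list of 5 numbers: the shift along the tool's x, y, z in m, then the turn about the tool's z in degrees, then the opening, from 0 (shut) to 1 (fully open). In form: [[x, y, z, roll, fingers], ...]. A call has 1 to 12 rows; each row is the pose to reach, as a shift and turn from the pose commanded when the call began, along the tool's axes at that moment; what a row does not reach only later rows make up. A row lasts 1/12 s, in which the tool goes at most 41.7 mm and 7.16 degrees, less where a joint would pass 70% of its speed; a pose out of reach is approached as far as the arm can. A call with a gripper value outside its range is refused whole. The fingers move at their own pace and stop on an object; "force" is the grip in N (left out, the last holds). Time passes only in rows, so rows that repeat a pose let the fingers close. It gives the time, the measured TCP pose, the force and the opening at its end, in the units of the state.
- r.get_obs(): the state, without advancing time (a new reading comes with each control period).
- r.get_image(name): name is "scene" or "top" or "wrist"; returns the picture (400x640x3 uint8, blue, green, red); there is no depth.
- r.camera_model(name): a dict with "intrinsics" (3x3 intrinsics, pixels), "eye" and "rotation" of the camera in the world. Camera axes: x right, y up, looking along -z (the intrinsics and any distortion apply to the point x, -y, -z); pixel columns grow to the right and rows downward; lengths in m; the calibration is good to about 2 mm. A picture is of the moment at which its call begins: read the wrist's pose just before it. camera_model takes no time and is no camera call; for the wrist camera it gives the pose at the moment of the call.
- r.finish_job(): hands the job in, once; it reports no verdict.
Trained networks look in the newest picture that a camera, given by its name, has taken for a name from the list of things; names that differ only in an ending like _2 or _b are one class to them, and where a whole thing is asked for, a point or a joint stands for the part that bears it (a point fixed in the world has none). Each returns a list of dicts, best first, with "conf" (0 to 1); they miss things now and then, are a little off and sometimes report something else, mostly with a low value. They report only what shows in the picture. A call takes as long as a camera call. They do not tell look-alikes from the thing itself.
- r.spot_in(label, camera): "at" ([x, y, z] in m, in the coordinates of the camera as it stood for that picture, good to about 4 mm: the middle of the surface that is visible of it).
The state is a dict: "t": time; "qpos": joint angles; "joint_vel": joint speeds; "effort": joint torques, N m; "ee_pos": TCP position; "tcp_rot": TCP orientation; "ft_force": force on the tool from outside, world axes, zero at the start; "wrist_torque": the same for the moment, N m; "opening": opening from 0.0 (shut) to 1.0 (fully open).
Only numpy, scipy, OpenCV 4.12 (cv2) and the standard library are available. Lean on these libraries where they do the work, as an engineer would, in place of code of your own. Each camera call takes 0.05 s, during which the arm holds its last target.

TASK

A wheel of the model car is being refitted and its axle spacer is needed. Take the spring tongs out of their stand, reach into the carry case and squeeze them shut on the steel spacer (the thick round one, not the thin pin or the flat hexagonal nut) at the bottom of its pocket, lift it out and lower it down to the floor of the grey parts tray before letting go. Then hang the tongs upright in their stand again; do not touch the spacer with the robot's own fingers.

Things in the scene. Friction and masses are not known exactly. Their poses are not given: they have to be found in the camera images.
- tongs: Upright spring tongs, 0.09 kg. Origin midway between prong tips at tip level; z up, arms close along y. Each arm: prong 4 mm thick (y), 12 wide, up to 90 mm; shoulder 89-95 mm high, reaching 34 mm out (y), 36 wide; above it a finger plate up to 147 mm (the top), 24 wide: hold the plates' outer faces from above, about 120 mm above the tips. Free: 46 mm over plates; prongs 26 mm apart, 34 over all.
- tongs_l (a joint): Inward slide of one tongs arm in m; the other mirrors it. 0 open, 0.009 stop. Over the plates 46 mm at 0; each mm squeezed off closes the prongs 1 mm. The spring pushes back 1.5 N at 46 mm over the plates, 4.5 N at 42, 6 N at 40, 9 N at 36 (closed on the spacer). Hold at 40-41 mm to carry the tongs open; squeeze with 25 N or more to hold the spacer.
- spacer: Loose steel cylinder 16 mm thick, 24 tall, dark dot on top, 25-50 g. Origin: centre of underside, z up. Stands on the floor of one of 3 pockets (48 x 48 mm, 64 deep, floor 12 mm above table, 60 mm apart) in the dark block of a fixed black case (90 x 206 mm, 76 high), within 3 mm of the pocket's centre. The others hold a pin 8 mm thick and a flat hex nut. Open prongs fit in at any turn.
- stand: Fixed stand: aluminium plate 70 x 84 mm, top 107 mm above the table, on a black foot 90 x 104 mm. Its central hole, 26 mm (x) by 48 mm (y), takes the prongs; the tongs' shoulders rest on the plate, tongs' y along stand's y, either way round. Hanging, the tongs' origin is 18 mm above the stand's origin, which is the centre of the foot's underside on the table; z up.
- tray: Fixed grey open parts tray, 120 x 120 mm outside, rim 20 mm high, walls and floor 4 mm thick. Origin: centre of its underside, on the table; z up. Empty at the start; it stands on the other side of the case from the stand.
There are look-alikes about, which are no part of the job. Of the things like the tongs, leave any that is orange; of the rest the larger one is meant.

How it is judged:
On the way, in this order (a step that is already met when the one before it is completed fails the run):
1. the spacer, gripped in the tongs, is lifted clear out of its pocket (height (world z) of spacer above 0.08 m and contact force between tongs and spacer above 0.5 N), for 0.2 s.
2. still gripped in the tongs, the spacer is lowered to the floor of the tray (within 12 mm) (x of spacer in the frame of tray between -0.056 and 0.056 m and y of spacer in the frame of tray between -0.056 and 0.056 m and z of spacer in the frame of tray below 0.016 m and contact force between tongs and spacer above 0.5 N), for 0.1 s.
At the end, for the whole second after the job is handed in: The spacer rests on the floor of the grey tray (standing or lying), and the tongs hang upright in the stand again: within 18 mm of its centre, shoulders down on the plate (height within 8 to 10 mm), tilted less than 10 degrees; both at rest (x of spacer in the frame of tray between -0.056 and 0.056 m and y of spacer in the frame of tray between -0.056 and 0.056 m and z of spacer in the frame of tray below 0.018 m and linear speed of each of spacer, tongs below 0.05 m/s and horizontal distance between tongs and stand below 0.018 m and z of tongs in the frame of stand between 0.008 and 0.026 m and angle between tongs's own z axis and vertical below 0.17 rad); the robot touches nothing.
It fails at once if the robot's own fingers press on the spacer (contact force between the fingers and spacer above 0.5 N).
It also fails if it takes over 54 s, if anything falls off the work surface, if the arm or the gripper's body presses on something with over 40 N, if the wrist force passes 120 N, or if a joint passes its speed limit or range.

## Working session

There is one attempt and no reset: what is moved stays moved. The work goes in short steps, Python scripts to look and compute and a tool call to move; the robot and the scene stay as the last step left them, time stands still between calls to the robot, and variables do not carry over. Pictures are saved under pics/ and viewed, and the job is handed in when it is done.

Besides the shell and the picture viewer there is one more tool, called as name([rows], argument=value, ...), one row to a line, values as JSON. jog_arm: Moves the arm, as the interface text tells. Its arguments: {"type":"object","properties":{"increments":{"type":"array"},"force":{"type":"number"}},"required":["increments"]}

```bash
ls; mkdir -p pics; python3 - <<'E'
from cell import r
import cv2
print(r.get_obs())
for n in("scene","top"):
    cv2.imwrite(f"pics/{n}0.png",r.get_image(n)); m=r.camera_model(n); print(n,m)
E
```

```text
pics
{'t': 0.0, 'qpos': array([-1.39429197e+00,  2.91250322e-01, -1.54091766e-01,  1.12670939e+00,
        1.59234714e-06,  1.43151270e+00]), 'joint_vel': array([ 1.76311167e-05,  1.52284146e-03,  8.58183094e-04,  7.03588882e-04,
       -8.11571082e-04,  3.72550851e-04]), 'effort': array([-5.81915920e-04, -5.37146580e+01,  3.31365860e+01,  1.62253599e-02,
       -4.69070346e-04,  5.49956411e-06]), 'ee_pos': array([ 0.16298439, -0.49861615,  0.23076077]), 'tcp_rot': array([-3.14034987e+00, -1.75834804e-04,  3.15787876e-01]), 'ft_force': array([ 0.38352452,  0.70104706, -0.54555439]), 'wrist_torque': array([ 0.02275508, -0.02051239,  0.05050271]), 'opening': 1.0005577364008964}
scene {'intrinsics': array([[370.60095788,   0.        , 320.34083225],
       [  0.        , 370.60095788, 200.62481937],
       [  0.        ,   0.        ,   1.        ]]), 'eye': array([0.97825369, 0.38886303, 0.58291079]), 'rotation': array([0.87620497, 0.01756109, 2.10746416])}
top {'intrinsics': array([[375.54204219,   0.        , 315.31721361],
       [  0.        , 375.54204219, 202.79171597],
       [  0.        ,   0.        ,   1.        ]]), 'eye': array([0.36331395, 0.07949254, 0.89227741]), 'rotation': array([ 0.08553745, -0.0056367 , -1.56515682])}
```

View pics/scene0.png

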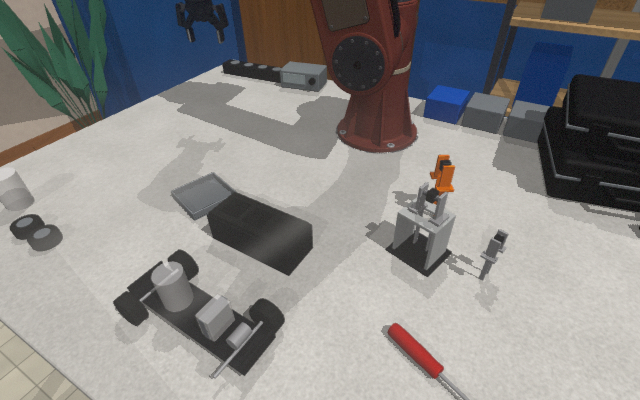

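View pics/top0.png

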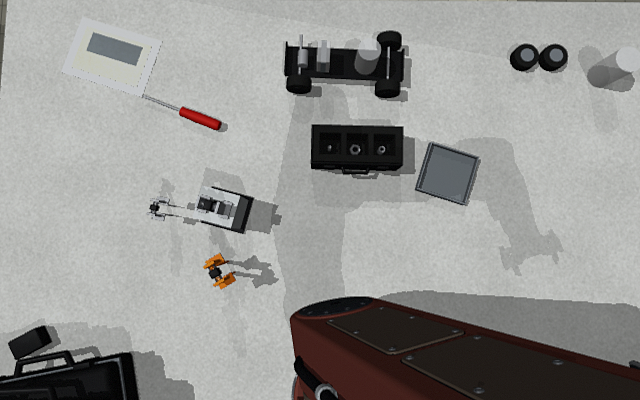

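The tongs could be any of three: the grey pair in the stand at top (215,207), the small grey pair at (158,207), or the orange pair at (217,270). By the description I want the larger grey pair in the stand. The pockets are at (331,148), (355,148) and (381,148), and the tray is at (448,173). I'll check these in close crops.

```bash
cat > h.py <<'E'
import numpy as np, cv2
from scipy.spatial.transform import Rotation as R
from cell import r
def cam(n):
    m=r.camera_model(n); return m['intrinsics'],np.array(m['eye']),R.from_euler('xyz',m['rotation']).as_matrix()
def px(n,P,c=None):
    K,e,Rm=c or cam(n); p=(np.atleast_2d(P)-e)@Rm; u=p[:,:1]*0
    return np.c_[K[0,2]+K[0,0]*p[:,0]/-p[:,2], K[1,2]+K[1,1]*-p[:,1]/-p[:,2]]
def back(n,uv,z,c=None):
    K,e,Rm=c or cam(n); uv=np.atleast_2d(uv)
    d=np.c_[(uv[:,0]-K[0,2])/K[0,0],-(uv[:,1]-K[1,2])/K[1,1],-np.ones(len(uv))]@Rm.T
    return e+d*((z-e[2])/d[:,2])[:,None]
E
python3 - <<'E'
from h import *
im=cv2.imread('pics/top0.png')
a=cv2.resize(im[170:300,130:290],None,fx=5,fy=4.6,interpolation=cv2.INTER_CUBIC); cv2.imwrite('pics/ca.png',cv2.resize(im[175:245,140:260],(800,467),interpolation=cv2.INTER_CUBIC))
cv2.imwrite('pics/cb.png',cv2.resize(im[115:215,300:490],(800,421),interpolation=cv2.INTER_CUBIC))
for l in ("tongs","spacer","stand","tray"):
    K,e,Rm=cam("top")
    for d in r.spot_in(l,"top"): print(l,round(d['conf'],2),np.round(Rm@np.array(d['at'])+e,3))
print(back("top",[[331,148],[355,148],[381,148]],.036))
E
```

```text
tongs 0.75 [0.421 0.41  0.076]
tongs 0.64 [0.293 0.276 0.114]
tongs 0.61 [0.424 0.276 0.147]
tongs 0.55 [0.423 0.303 0.154]
tongs 0.46 [0.307 0.281 0.098]
stand 0.7 [0.418 0.261 0.11 ]
stand 0.61 [ 0.51  -0.241  0.001]
tray 0.64 [ 0.509 -0.245  0.001]
[[ 0.56446131  0.03944539  0.036     ]
 [ 0.56484885 -0.01622137  0.036     ]
 [ 0.56526902 -0.07657307  0.036     ]]
```

View pics/ca.png

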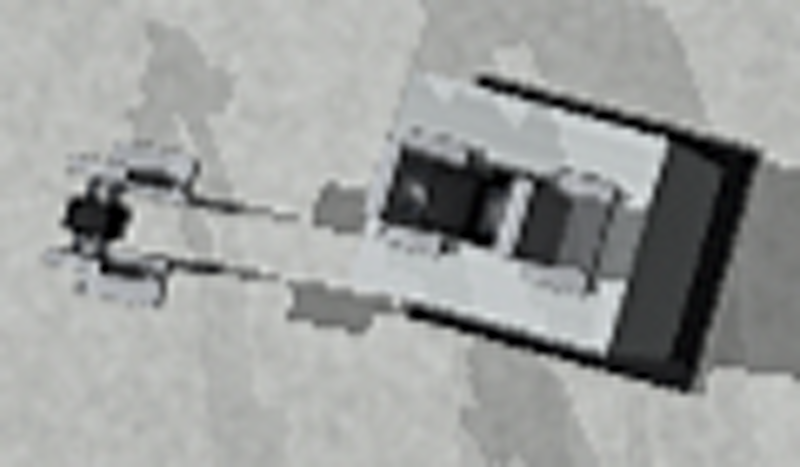

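View pics/cb.png

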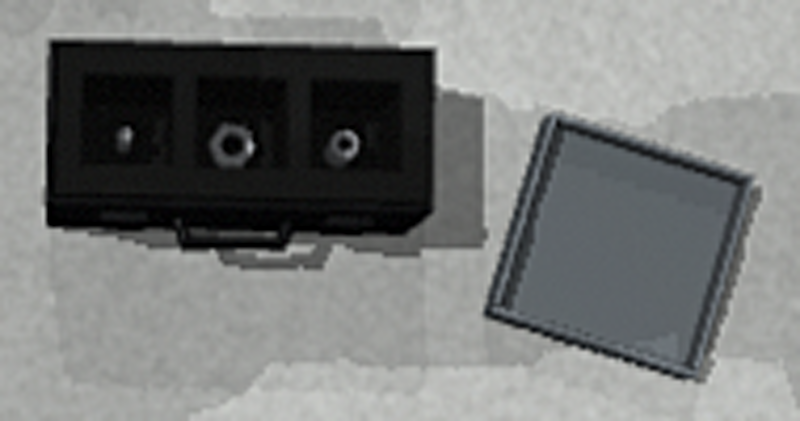

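The crops show the large grey tongs hanging in the stand, arms along the stand's long axis. The right pocket holds a round piece with a dark dot, which is the spacer. The middle one holds the nut and the left one the pin. Next I'll plan the wrist look.

```bash
cat >> h.py <<'E'
def rel(p,yaw,o=None):
    o=o or r.get_obs(); Rt=R.from_euler('xyz',[np.pi,0,o['tcp_rot'][2]]).as_matrix()
    d=Rt.T@(np.array(p)-o['ee_pos']); w=(yaw-o['tcp_rot'][2]+np.pi)%(2*np.pi)-np.pi
    print('incr',np.round(d,4),'roll',round(-np.degrees(w),2))
E
python3 - <<'E'
from h import *
o=r.get_obs(); K,e,Rm=cam('wrist'); T=R.from_euler('xyz',o['tcp_rot']).as_matrix()
print(K,T.T@(e-o['ee_pos']),T.T@Rm)
rel([.40,.27,.33],2.877)
E
```

```text
[[320.38359034   0.         318.01981618]
 [  0.         320.38359034 199.15300603]
 [  0.           0.           1.        ]] [ 0.0752674   0.00059142 -0.14223388] [[ 7.27439784e-04  9.56820076e-01  2.90679916e-01]
 [ 9.99999719e-01 -7.49471630e-04 -3.55376366e-05]
 [ 1.83853226e-04  2.90679860e-01 -9.56820352e-01]]
incr [ 0.464  -0.6573 -0.0989] roll -146.75
```

jog_arm([
  [0.023,-0.033,-0.01,-7,1],
  [0.046,-0.066,-0.02,-14,1],
  [0.07,-0.1,-0.03,-21,1],
  [0.093,-0.132,-0.04,-28,1],
  [0.116,-0.165,-0.05,-35,1],
  [0.14,-0.198,-0.06,-42,1],
  [0.163,-0.23,-0.07,-49,1],
  [0.186,-0.263,-0.08,-56,1],
  [0.21,-0.296,-0.09,-63,1],
  [0.232,-0.329,-0.1,-70,1],
  [0.255,-0.362,-0.1,-77,1],
  [0.278,-0.395,-0.1,-84,0.8],
])

```text
t: 1.3
ee_pos: [0.3044, -0.0377, 0.3321]
tcp_rot: [3.14, 0.001, 1.78]
ft_force: [0.9, -0.3, -1.0]
opening: 0.883
```

```bash
python3 - <<'E'
from h import *
rel([.40,.27,.33],2.877);print(r.get_obs()['qpos'],r.get_obs()['opening'])
E
```

```text
incr [0.281  0.1576 0.0021] roll -62.83
[-3.63183039e-01 -1.82479218e-01 -3.97232040e-01  1.35365166e+00
  4.13910438e-05  9.97938353e-01] 0.8833771811567729
```

jog_arm([
  [0.031,0.017,0,-7,0.8],
  [0.062,0.035,0,-14,0.8],
  [0.093,0.052,0,-21,0.8],
  [0.125,0.07,0,-28,0.8],
  [0.156,0.087,0,-35,0.8],
  [0.187,0.105,0,-42,0.8],
  [0.218,0.122,0,-49,0.8],
  [0.25,0.14,0,-56,0.8],
  [0.281,0.158,0,-62.8,0.8],
  [0.281,0.158,0,-62.8,0.8],
  [0.281,0.158,0,-62.8,0.8],
])

```text
t: 2.22
ee_pos: [0.4018, 0.269, 0.3305]
tcp_rot: [-3.141, -0.001, 2.873]
ft_force: [-0.9, -0.7, -0.3]
opening: 0.803
```

```bash
python3 - <<'E'
from h import *
K,e,Rm=c=cam('wrist'); im=r.get_image('wrist'); cv2.imwrite('pics/w1.png',im); np.savez('w1.npz',K=K,e=e,R=Rm)
for l in ("tongs","stand"):
    for d in r.spot_in(l,"wrist"): print(l,round(d['conf'],2),np.round(Rm@np.array(d['at'])+e,3))
print(r.get_obs()['opening'],r.get_obs()['ee_pos'],r.get_obs()['tcp_rot'])
E
```

```text
tongs 0.9 [0.417 0.289 0.15 ]
tongs 0.81 [0.419 0.412 0.092]
tongs 0.79 [0.431 0.31  0.133]
tongs 0.72 [0.438 0.41  0.071]
tongs 0.56 [0.293 0.278 0.137]
tongs 0.56 [0.31  0.288 0.098]
stand 0.58 [0.403 0.29  0.109]
0.8009892286880309 [0.40154985 0.26695886 0.33138702] [-3.14125735e+00 -1.00598337e-04  2.86941504e+00]
```

View pics/w1.png

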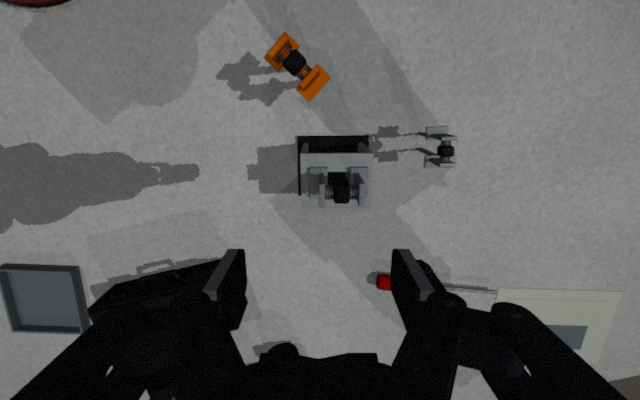

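```bash
python3 - <<'E'
import cv2
im=cv2.imread('pics/w1.png'); cv2.imwrite('pics/w1c.png',cv2.resize(im[125:220,285:385],(600,570),interpolation=cv2.INTER_CUBIC))
E
```

```text
(no output)
```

View pics/w1c.png

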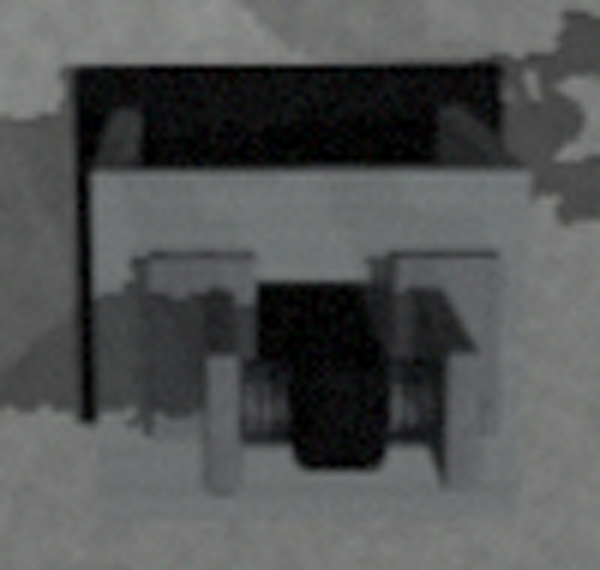

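```bash
python3 - <<'E'
from h import *
d=np.load('w1.npz'); c=(d['K'],d['e'],d['R'])
f=lambda l:np.array(l)/6.0+[285,125]-0.5
S=back(0,f([[92,170],[532,172],[97,515],[517,515]]),.107,c); print(S)
T=back(0,f([[205,355],[478,355],[205,492],[478,488]]),.165,c); print(T, T.mean(0))
for A in (S,T):
    v=A[0]-A[1];v2=A[2]-A[3];print(np.degrees(np.arctan2(v[1],v[0]))-90,np.degrees(np.arctan2(v2[1],v2[0]))-90,np.linalg.norm(v),np.linalg.norm(v2),np.linalg.norm(A[0]-A[2]))
    print(A.mean(0))
E
```

```text
[[0.37963397 0.25355485 0.107     ]
 [0.40214658 0.33431409 0.107     ]
 [0.44653527 0.23508317 0.107     ]
 [0.46881525 0.31648744 0.107     ]]
[[0.40629759 0.26851863 0.165     ]
 [0.41818436 0.31193646 0.165     ]
 [0.42922509 0.2622509  0.165     ]
 [0.4406759  0.30677062 0.165     ]] [0.42359573 0.28736915 0.165     ]
-195.57645749319985 -195.30674151075712 0.08383836804204683 0.0843981839361636 0.06940452334779215
[0.42428277 0.28485989 0.107     ]
-195.31104578998765 -194.4242512923506 0.04501559279689701 0.04596875063455782 0.023768777447049236
[0.42359573 0.28736915 0.165     ]
```

```bash
python3 - <<'E'
from h import *
rel([.424,.287,.23],2.873)
rel([.424,.287,.118],2.873)
E
```

```text
incr [-0.0162  0.0253  0.1014] roll -0.21
incr [-0.0162  0.0253  0.2134] roll -0.21
```

jog_arm([
  [-0.009,0.013,0.035,0,0.8],
  [-0.016,0.025,0.07,0,0.8],
  [-0.016,0.025,0.1,0,0.8],
  [-0.016,0.025,0.1,0,0.8],
])

```text
t: 2.7
ee_pos: [0.4213, 0.2852, 0.2265]
tcp_rot: [-3.136, -0.006, 2.869]
ft_force: [-1.3, -0.3, -1.2]
opening: 0.796
```

```bash
python3 - <<'E'
from h import *
rel([.424,.287,.118],2.873)
K,e,Rm=c=cam('wrist'); im=r.get_image('wrist'); cv2.imwrite('pics/w2.png',im); np.savez('w2.npz',K=K,e=e,R=Rm)
E
```

```text
incr [-0.0021  0.0025  0.1085] roll -0.24
```

View pics/w2.png

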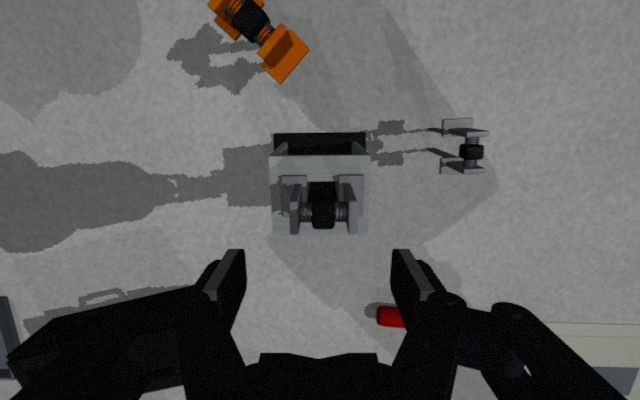

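jog_arm([
  [-0.001,0.001,0.035,0,0.8],
  [-0.001,0.001,0.07,0,0.8],
  [-0.001,0.001,0.1,0,0.8],
  [-0.001,0.001,0.11,0,0.8],
  [-0.001,0.001,0.11,0,0.8],
  [-0.001,0.001,0.11,0,0.8],
])

```text
t: 3.25
ee_pos: [0.4263, 0.2884, 0.1235]
tcp_rot: [3.14, 0.002, 2.87]
ft_force: [0.2, -0.3, 0.4]
opening: 0.796
```

```bash
python3 - <<'E'
from h import *
K,e,Rm=c=cam('wrist'); im=r.get_image('wrist'); cv2.imwrite('pics/w3.png',im); np.savez('w3.npz',K=K,e=e,R=Rm)
rel([.424,.287,.118],2.873)
print(r.get_obs()['ee_pos'],r.get_obs()['tcp_rot'])
E
```

```text
incr [ 0.0022 -0.0024  0.0059] roll -0.14
[0.42675953 0.28871711 0.12391398] [3.13935809e+00 2.53456087e-03 2.87047117e+00]
```

View pics/w3.png

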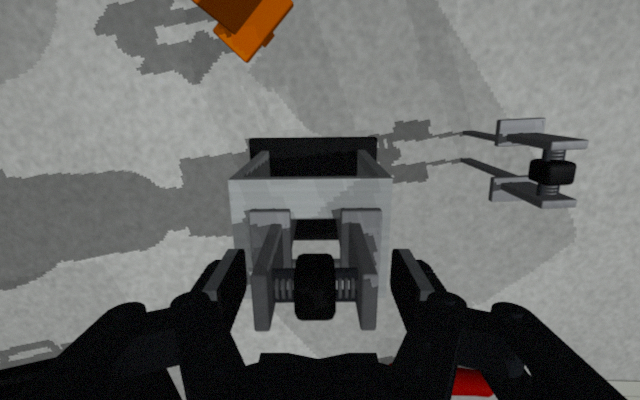

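jog_arm([
  [0.002,-0.002,0.005,0,0.7],
  [0.002,-0.002,0.005,0,0.6],
  [0.002,-0.002,0.005,0,0.54],
  [0.002,-0.002,0.005,0,0.5],
  [0.002,-0.002,0.005,0,0.477],
  [0.002,-0.002,0.005,0,0.477],
  [0.002,-0.002,0.005,0,0.477],
], force=30)

```text
t: 3.88
ee_pos: [0.4234, 0.2871, 0.1175]
tcp_rot: [3.141, 0.001, 2.871]
ft_force: [-0.3, -1.4, 8.1]
opening: 0.476
```

```bash
python3 - <<'E'
from h import *
K,e,Rm=c=cam('wrist'); im=r.get_image('wrist'); cv2.imwrite('pics/w4.png',im)
print(r.get_obs())
E
```

```text
{'t': 3.9333, 'qpos': array([ 4.53084618e-01,  3.59711138e-01, -3.75377246e-01,  8.33969830e-01,
       -2.35881496e-04,  7.23572428e-01]), 'joint_vel': array([-0.00076157, -0.00134588,  0.00010301,  0.0003659 ,  0.00062585,
       -0.00011212]), 'effort': array([ 3.98996403e-02, -5.02863693e+01,  2.72846764e+01, -7.33772926e-01,
        1.34883751e-01, -9.89622233e-03]), 'ee_pos': array([0.42337344, 0.28712175, 0.11750947]), 'tcp_rot': array([3.14061869e+00, 1.45878949e-03, 2.87110393e+00]), 'ft_force': array([-0.75514287,  0.08600126,  8.61043161]), 'wrist_torque': array([-0.26072644,  0.27855058, -0.04108785]), 'opening': 0.47651233717484104}
```

View pics/w4.png

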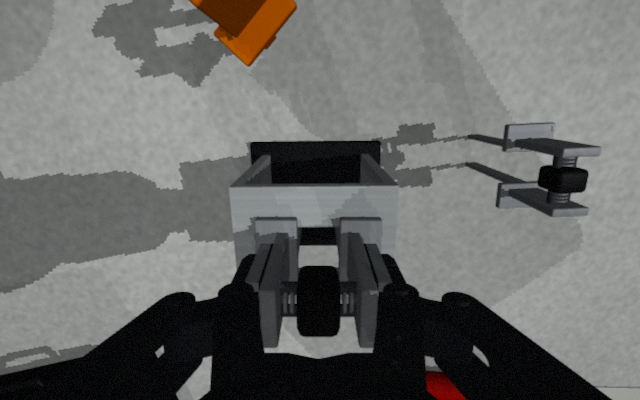

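jog_arm([
  [0,0,-0.01,0,0.477],
  [0,0,-0.03,0,0.477],
  [0,0,-0.055,0,0.477],
  [0,0,-0.08,0,0.477],
  [0,0,-0.105,0,0.477],
  [0,0,-0.12,0,0.477],
  [0,0,-0.125,0,0.477],
  [0,0,-0.125,0,0.477],
])

```text
t: 4.6
ee_pos: [0.4234, 0.2872, 0.2428]
tcp_rot: [3.14, 0.002, 2.871]
ft_force: [0.3, -0.5, -1.9]
opening: 0.478
```

```bash
python3 - <<'E'
from h import *
for n in('wrist','scene','top'): cv2.imwrite(f'pics/{n}5.png',r.get_image(n))
o=r.get_obs();print(o['ft_force'],o['wrist_torque'],o['ee_pos'],o['opening'],o['qpos'])
im=cv2.imread('pics/scene5.png'); cv2.imwrite('pics/s5c.png',cv2.resize(im[60:300,360:560],(600,600*240//200)[:2] if 0 else (500,600)))
t=cv2.imread('pics/top5.png'); print(cv2.absdiff(t,cv2.imread('pics/top0.png')).max(2)[125:165,315:400].mean())
E
```

```text
[-0.21225595 -0.00186082 -1.18817973] [ 0.03939124  0.04029923 -0.02212152] [0.42209093 0.28654702 0.24023075] 0.4753901589153503 [ 4.53014875e-01  2.59118243e-01 -1.72819040e-01  1.14069817e+00
  1.06706364e-05  7.23598069e-01]
5.142058823529411
```

View pics/s5c.png

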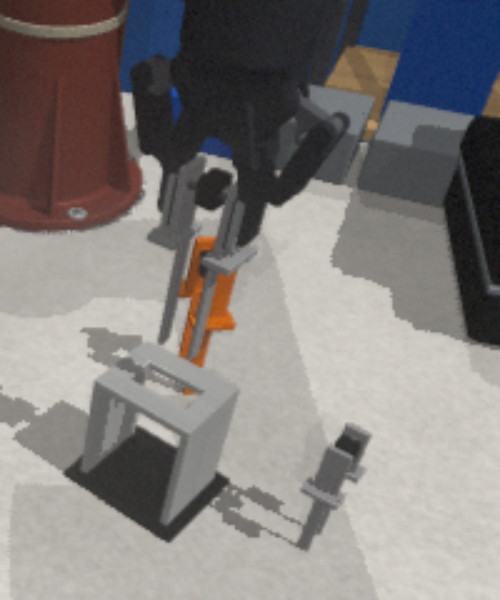

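View pics/wrist5.png

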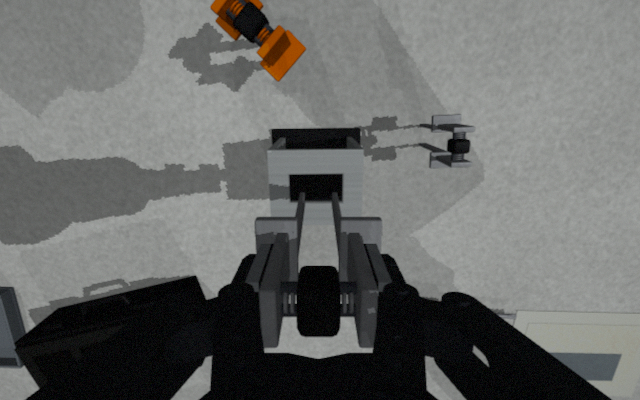

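View pics/top5.png

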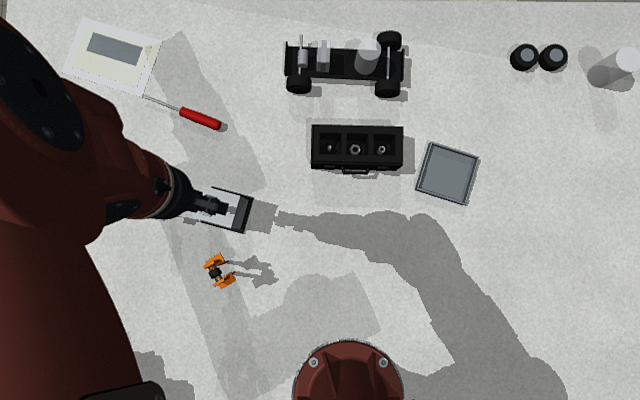

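```bash
python3 - <<'E'
from h import *
print(back('top',[[381.2,149.2]],.036))
rel([.565,-.077,.24],np.pi)
E
```

```text
[[ 0.56244336 -0.07701102  0.036     ]]
incr [-2.349e-01 -3.121e-01  2.000e-04] roll -15.5
```

jog_arm([
  [-0.01,-0.014,0,-1,0.475],
  [-0.03,-0.04,0,-2,0.475],
  [-0.054,-0.072,0,-3.5,0.475],
  [-0.078,-0.104,0,-5,0.475],
  [-0.102,-0.136,0,-6.5,0.475],
  [-0.126,-0.168,0,-8,0.475],
  [-0.15,-0.2,0,-10,0.475],
  [-0.174,-0.232,0,-12,0.475],
  [-0.198,-0.264,0,-14,0.475],
  [-0.218,-0.29,0,-15.5,0.475],
  [-0.23,-0.306,0,-15.5,0.475],
  [-0.235,-0.312,0,-15.5,0.475],
])

```text
t: 5.75
ee_pos: [0.5659, -0.0795, 0.2395]
tcp_rot: [-3.142, -0.002, 3.139]
ft_force: [-0.4, 0.1, -1.1]
opening: 0.473
```

jog_arm([
  [0,0,0,0,0.475],
  [0,0,0,0,0.475],
  [0,0,0,0,0.475],
])

```text
t: 6.0
ee_pos: [0.5651, -0.0752, 0.2409]
tcp_rot: [3.141, -0.001, -3.141]
ft_force: [-0.1, 0.8, -1.0]
opening: 0.474
```

```bash
python3 - <<'E'
from h import *
K,e,Rm=c=cam('wrist'); im=r.get_image('wrist'); cv2.imwrite('pics/w6.png',im); np.savez('w6.npz',K=K,e=e,R=Rm)
o=r.get_obs();print(o['t'],o['ee_pos'],o['tcp_rot'],o['opening'])
for d in r.spot_in('spacer',"wrist"): print(round(d['conf'],2),np.round(Rm@np.array(d['at'])+e,3),px(0,Rm@np.array(d['at'])+e,c))
p=o['ee_pos']; print(px(0,[[p[0],p[1],.036],[p[0],p[1],p[2]-.0995]],c))
E
```

```text
6.05 [ 0.56521897 -0.07514202  0.24111875] [ 3.14108474e+00 -7.05702372e-04 -3.14019362e+00] 0.4725030783604523
0.72 [ 0.561 -0.072  0.038] [[320.57995902 167.79125618]]
[[318.06415995 171.14627732]
 [318.19335369 198.74090837]]
```

View pics/w6.png

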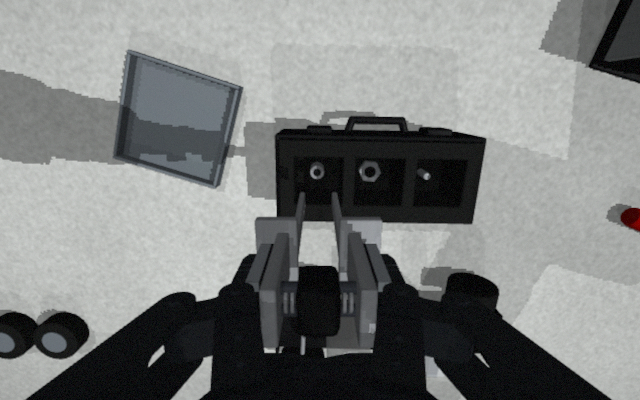

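```bash
python3 - <<'E'
import cv2,numpy as np
im=cv2.imread('pics/w6.png'); c=im[140:220,270:370]; c=np.clip((c/255.)**.6*255,0,255).astype('uint8')
cv2.imwrite('pics/w6c.png',cv2.resize(c,(750,600),interpolation=cv2.INTER_CUBIC))
E
```

```text
(no output)
```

View pics/w6c.png

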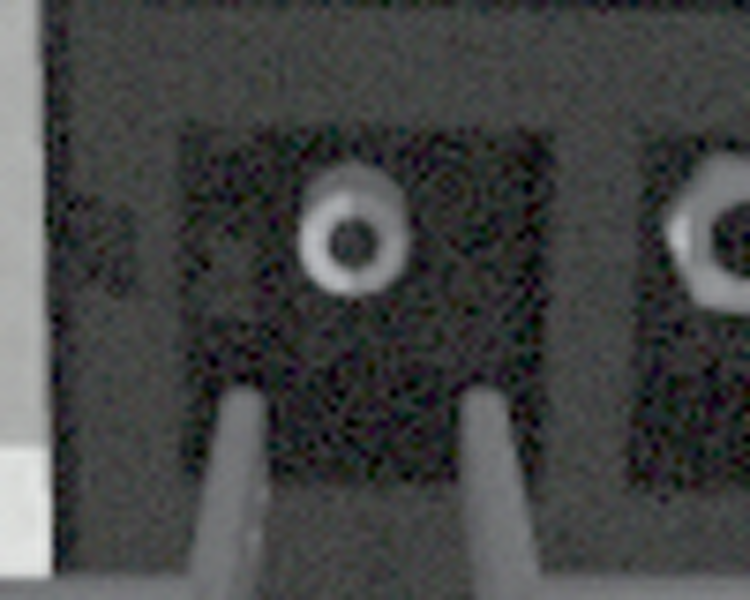

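jog_arm([
  [0,-0.001,0.01,0,0.485],
  [-0.001,-0.001,0.03,0,0.495],
  [-0.001,-0.001,0.05,0,0.495],
  [-0.001,-0.001,0.07,0,0.495],
  [-0.001,-0.001,0.085,0,0.495],
  [-0.001,-0.001,0.09,0,0.495],
  [-0.001,-0.001,0.09,0,0.495],
])

```text
t: 6.68
ee_pos: [0.5656, -0.0769, 0.1498]
tcp_rot: [3.141, -0.003, -3.141]
ft_force: [-0.0, 0.1, -1.2]
opening: 0.491
```

```bash
python3 - <<'E'
from h import *
K,e,Rm=c=cam('wrist'); im=r.get_image('wrist'); cv2.imwrite('pics/w7.png',im); np.savez('w7.npz',K=K,e=e,R=Rm)
o=r.get_obs();print(o['t'],o['ee_pos'],o['tcp_rot'],o['opening'],o['ft_force'])
p=o['ee_pos']; print(px(0,[[p[0],p[1],.036],[p[0],p[1],p[2]-.0995]],c))
c=im[140:240,255:380]; c=np.clip((c/255.)**.6*255,0,255).astype('uint8')
cv2.imwrite('pics/w7c.png',cv2.resize(c,(750,600),interpolation=cv2.INTER_CUBIC))
E
```

```text
6.7333 [ 0.56639864 -0.07717551  0.15102753] [ 3.14133637e+00 -9.07620531e-04 -3.14111078e+00] 0.4959843368957092 [-0.23908422  0.58780589 -0.42571588]
[[317.67992816 194.64129232]
 [317.67700044 200.0700517 ]]
```

View pics/w7c.png

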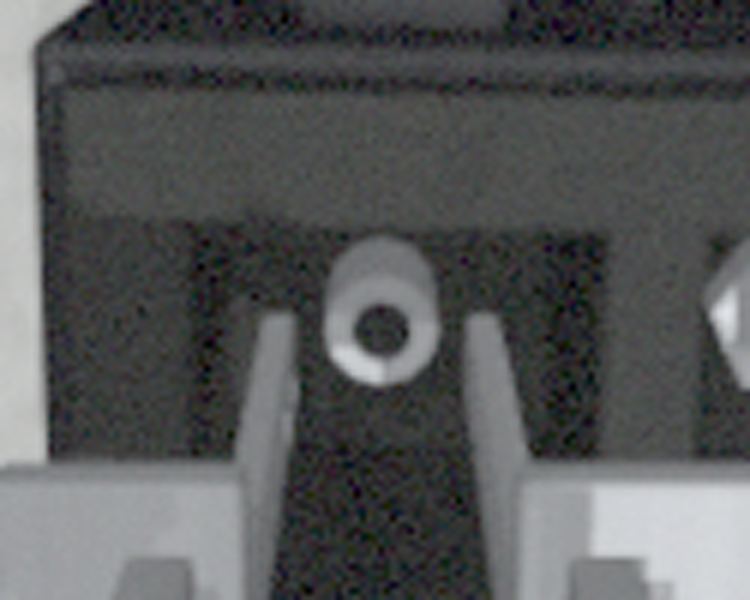

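jog_arm([
  [0,0,0.012,0,0.495],
  [0,0,0.024,0,0.495],
  [0,0,0.033,0,0.495],
  [0,0,0.033,0,0.495],
  [0,0,0.033,0,0.495],
])

```text
t: 7.15
ee_pos: [0.5669, -0.0776, 0.1187]
tcp_rot: [-3.142, 0.0, -3.142]
ft_force: [-0.1, -0.2, -1.2]
opening: 0.493
```

```bash
python3 - <<'E'
from h import *
K,e,Rm=c=cam('wrist'); im=r.get_image('wrist'); 
o=r.get_obs();print(o['t'],o['ee_pos'],o['tcp_rot'],o['opening'],o['ft_force'])
c=im[140:260,245:395]; c=np.clip((c/255.)**.6*255,0,255).astype('uint8')
cv2.imwrite('pics/w8c.png',cv2.resize(c,(750,600),interpolation=cv2.INTER_CUBIC))
E
```

```text
7.2 [ 0.56721534 -0.07767138  0.11906968] [-3.14140046e+00  8.58360620e-04 -3.14158755e+00] 0.4970968745802236 [ 0.21652708  0.19001858 -1.10062001]
```

View pics/w8c.png

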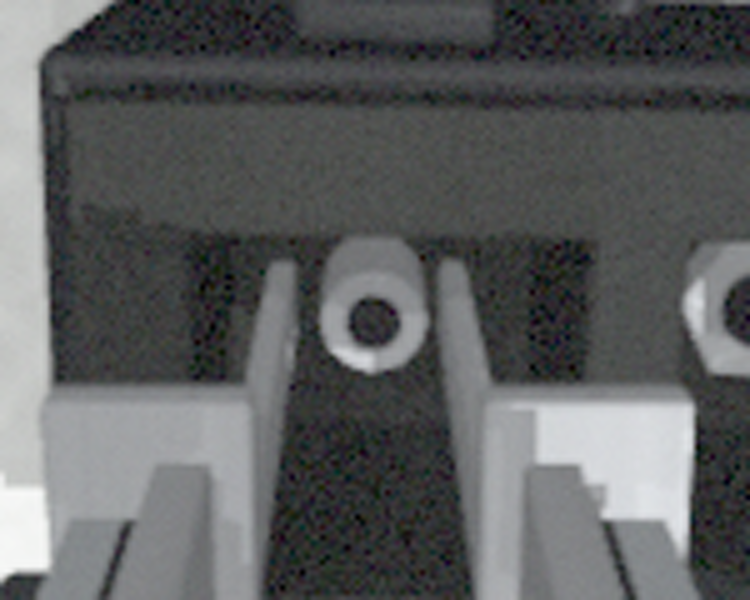

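jog_arm([
  [0,0,0.003,0,0.48],
  [0,0,0.003,0,0.46],
  [0,0,0.003,0,0.44],
  [0,0,0.003,0,0.42],
  [0,0,0.003,0,0.38],
  [0,0,0.003,0,0.33],
  [0,0,0.003,0,0.33],
  [0,0,0.003,0,0.33],
], force=45)

```text
t: 7.87
ee_pos: [0.5671, -0.0776, 0.1159]
tcp_rot: [-3.141, 0.001, -3.142]
ft_force: [-1.5, 1.3, 6.5]
opening: 0.377
```

```bash
python3 - <<'E'
from h import *
K,e,Rm=c=cam('wrist'); im=r.get_image('wrist'); 
o=r.get_obs();print(o['t'],o['ee_pos'],o['tcp_rot'],o['opening'],o['ft_force'])
c=im[140:260,245:395]; c=np.clip((c/255.)**.6*255,0,255).astype('uint8')
cv2.imwrite('pics/w9c.png',cv2.resize(c,(750,600),interpolation=cv2.INTER_CUBIC))
E
```

```text
7.9167 [ 0.56704317 -0.07764699  0.11588144] [-3.14143633e+00  7.32228785e-04 -3.14158873e+00] 0.38498041972011443 [-1.08723898  0.60184702  4.60145204]
```

View pics/w9c.png

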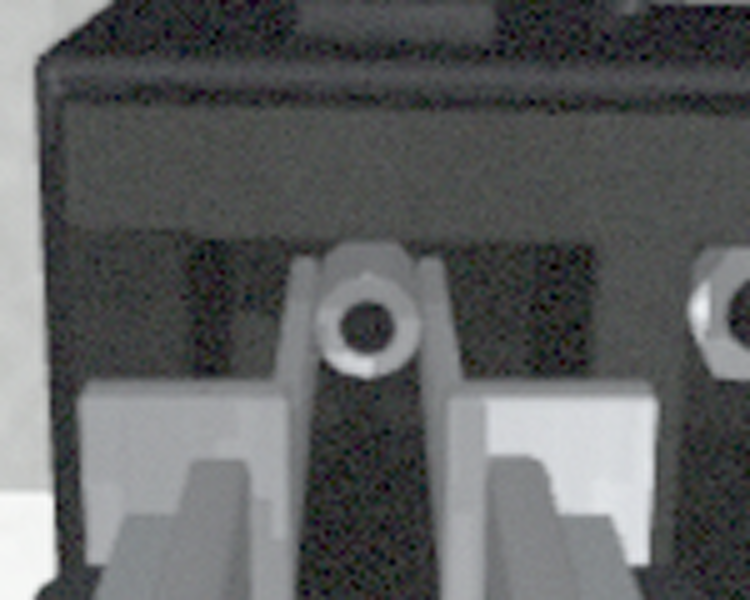

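jog_arm([
  [0,0,-0.008,0,0.33],
  [0,0,-0.02,0,0.33],
  [0,0,-0.04,0,0.33],
  [0,0,-0.065,0,0.33],
  [0,0,-0.09,0,0.33],
  [0,0,-0.11,0,0.33],
  [0,0,-0.12,0,0.33],
  [0,0,-0.12,0,0.33],
  [0,0,-0.12,0,0.33],
  [0,0,-0.12,0,0.33],
  [0,0,-0.12,0,0.33],
])

```text
t: 8.83
ee_pos: [0.566, -0.0774, 0.2338]
tcp_rot: [3.141, -0.002, 3.142]
ft_force: [0.2, 0.9, -0.2]
opening: 0.388
```

```bash
python3 - <<'E'
from h import *
c=cam('wrist'); im=r.get_image('wrist'); cv2.imwrite('pics/w10.png',im); np.savez('w10.npz',K=c[0],e=c[1],R=c[2])
o=r.get_obs();print(o['t'],o['ee_pos'],o['tcp_rot'],o['opening'],o['ft_force'],o['qpos'])
print('tips',px(0,o['ee_pos']-[0,0,.0995],c))
print('sp top if bottom -4.5', px(0,o['ee_pos']-[0,0,.0995+.0045-.024],c))
t=cv2.imread('pics/top0.png')
cv2.imwrite('pics/tray.png',cv2.resize(t[135:210,408:488],(640,600),interpolation=cv2.INTER_CUBIC))
E
```

```text
8.8833 [ 0.56608295 -0.07743033  0.23391991] [ 3.14097881e+00 -2.25896338e-03  3.14152988e+00] 0.38223429830347827 [ 0.64837615  0.49575889 -1.32796237] [-2.63881491e-01  3.80067399e-01 -1.72470904e-02  1.17582272e+00
  3.54045364e-06 -2.63818026e-01]
tips [[318.05061817 198.82143583]]
sp top if bottom -4.5 [[318.07427814 206.49752049]]
```

View pics/w10.png

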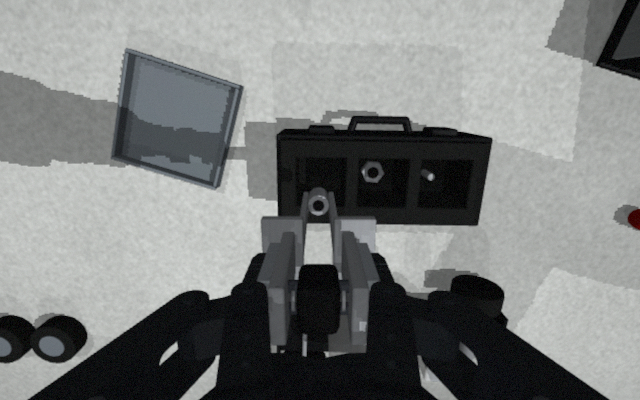

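View pics/tray.png

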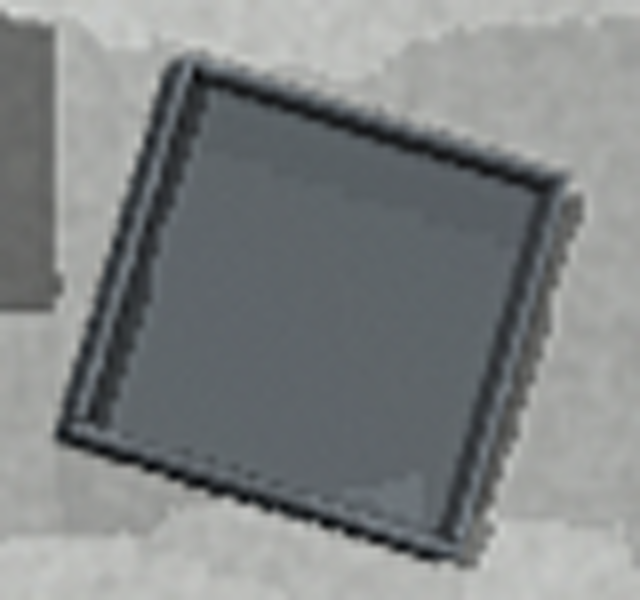

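```bash
python3 - <<'E'
from h import *
p=np.array([[180,58],[570,180],[465,550],[62,432]])/8+[407.5,134.5]
C=back('top',p,.02); print(C,C.mean(0))
d=np.load('w10.npz'); w=(d['K'],d['e'],d['R'])
C2=back(0,[[127,49],[243,87],[219,187],[112,158]],.02,w);print(C2,C2.mean(0))
rel(list(C.mean(0)[:2])+[.234],np.pi)
E
```

```text
[[ 0.58489761 -0.19579544  0.02      ]
 [ 0.54904526 -0.31038222  0.02      ]
 [ 0.43921211 -0.27617485  0.02      ]
 [ 0.47316974 -0.15889945  0.02      ]] [ 0.51158118 -0.23531299  0.02      ]
[[ 0.44138404 -0.27173774  0.02      ]
 [ 0.47781923 -0.15621155  0.02      ]
 [ 0.58627494 -0.19099542  0.02      ]
 [ 0.55287278 -0.30756     0.02      ]] [ 0.51458775 -0.23162618  0.02      ]
incr [ 5.450e-02 -1.579e-01 -1.000e-04] roll -0.0
```

jog_arm([
  [0.005,-0.01,0,0,0.33],
  [0.013,-0.035,0,0,0.33],
  [0.022,-0.063,0,0,0.33],
  [0.032,-0.092,0,0,0.33],
  [0.041,-0.12,0,0,0.33],
  [0.048,-0.142,0,0,0.33],
  [0.053,-0.156,0.01,0,0.33],
  [0.053,-0.156,0.03,0,0.33],
  [0.053,-0.156,0.055,0,0.33],
  [0.053,-0.156,0.08,0,0.33],
  [0.053,-0.156,0.1,0,0.33],
  [0.053,-0.156,0.1,0,0.33],
])

```text
t: 9.88
ee_pos: [0.5107, -0.2326, 0.1311]
tcp_rot: [3.138, -0.006, 3.141]
ft_force: [-0.3, 1.1, -1.8]
opening: 0.377
```

```bash
python3 - <<'E'
from h import *
im=r.get_image('wrist'); cv2.imwrite('pics/w11.png',im)
o=r.get_obs();print(o['t'],o['ee_pos'],o['tcp_rot'],o['opening'],o['ft_force'])
E
```

```text
9.9333 [ 0.51181259 -0.23306792  0.13333214] [ 3.13920489 -0.00415657  3.14117109] 0.38178821281103087 [-0.05782689  0.19711702 -0.77680594]
```

View pics/w11.png

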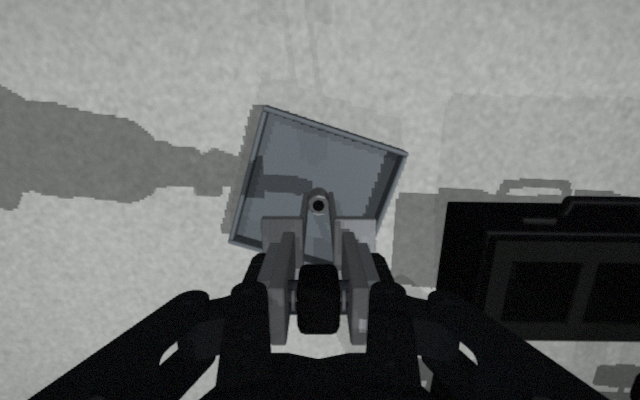

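jog_arm([
  [0,0,0.01,0,0.33],
  [0,0,0.018,0,0.33],
  [0,0,0.023,0,0.33],
  [0,0,0.024,0,0.33],
  [0,0,0.024,0,0.33],
  [0,0,0.024,0,0.33],
])

```text
t: 10.43
ee_pos: [0.514, -0.2337, 0.1117]
tcp_rot: [-3.141, 0.0, -3.142]
ft_force: [0.8, 1.3, -1.0]
opening: 0.378
```

jog_arm([
  [0,0,0,0,0.33],
  [0,0,0,0,0.33],
])

```text
t: 10.6
ee_pos: [0.5141, -0.2337, 0.1117]
tcp_rot: [-3.141, 0.001, -3.142]
ft_force: [-0.4, 0.3, -2.3]
opening: 0.381
```

jog_arm([
  [0,0,0.002,0,0.33],
  [0,0,0.0035,0,0.33],
  [0,0,0.0035,0,0.33],
  [0,0,0.0035,0,0.33],
])

```text
t: 10.93
ee_pos: [0.514, -0.2337, 0.1079]
tcp_rot: [-3.141, 0.0, 3.142]
ft_force: [0.2, -0.3, 1.1]
opening: 0.382
```

jog_arm([
  [0,0,0.0035,0,0.4],
  [0,0,0.0035,0,0.42],
  [0,0,0.0035,0,0.44],
  [0,0,0.0035,0,0.46],
  [0,0,0.0035,0,0.48],
  [0,0,0.0035,0,0.495],
  [0,0,0.0035,0,0.495],
  [0,0,0.0035,0,0.495],
], force=30)

```text
t: 11.6
ee_pos: [0.5138, -0.2336, 0.1043]
tcp_rot: [3.142, -0.0, 3.142]
ft_force: [0.7, 0.1, -0.9]
opening: 0.492
```

```bash
python3 - <<'E'
from h import *
im=r.get_image('wrist'); cv2.imwrite('pics/w12.png',im)
o=r.get_obs();print(o['t'],o['ee_pos'],o['tcp_rot'],o['opening'],o['ft_force'])
c=im[140:300,220:420]; c=np.clip((c/255.)**.6*255,0,255).astype('uint8')
cv2.imwrite('pics/w12c.png',cv2.resize(c,(750,600),interpolation=cv2.INTER_CUBIC))
E
```

```text
11.65 [ 0.51373179 -0.23359252  0.10425964] [ 3.14152962e+00 -1.32469198e-04  3.14154657e+00] 0.4956731544324948 [ 0.24827777  0.31833786 -1.05628977]
```

View pics/w12c.png

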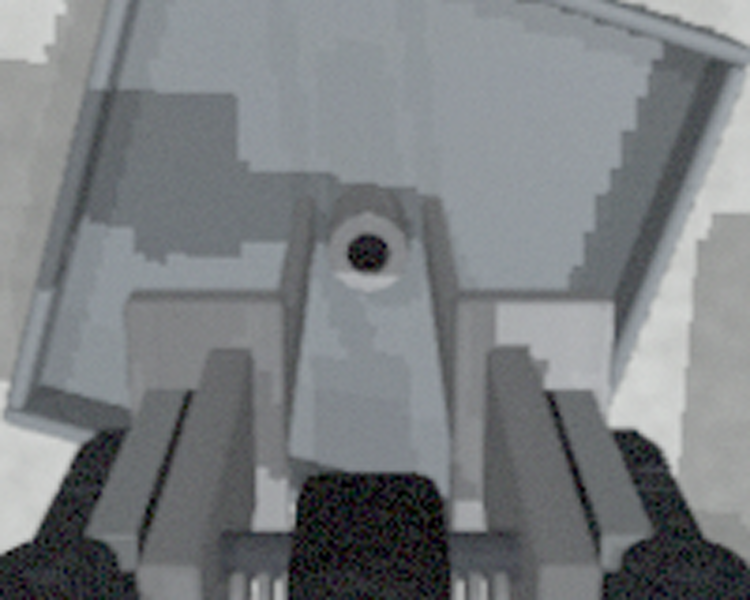

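jog_arm([
  [0,0,-0.006,0,0.495],
  [0,0,-0.018,0,0.495],
  [0,0,-0.034,0,0.495],
  [0,0,-0.055,0,0.485],
  [0,0,-0.08,0,0.477],
  [0,0,-0.105,0,0.477],
  [0,0,-0.125,0,0.477],
  [0,0,-0.14,0,0.477],
  [0,0,-0.145,0,0.477],
  [0,0,-0.145,0,0.477],
  [0,0,-0.145,0,0.477],
])

```text
t: 12.57
ee_pos: [0.5136, -0.2335, 0.2488]
tcp_rot: [3.141, -0.0, 3.142]
ft_force: [0.3, 0.9, -0.8]
opening: 0.473
```

```bash
python3 - <<'E'
from h import *
im=r.get_image('wrist'); cv2.imwrite('pics/w13.png',im)
o=r.get_obs();print(o['t'],o['ee_pos'],o['tcp_rot'],o['opening'],o['ft_force'])
rel([.424,.286,.250],2.871)
E
```

```text
12.6167 [ 0.51333688 -0.2333198   0.24829627] [ 3.14081824e+00 -1.24962221e-03  3.14156312e+00] 0.47936338004203843 [ 0.44788217 -0.19908735 -2.05769916]
incr [ 0.0894  0.5193 -0.0017] roll 15.5
```

View pics/w13.png

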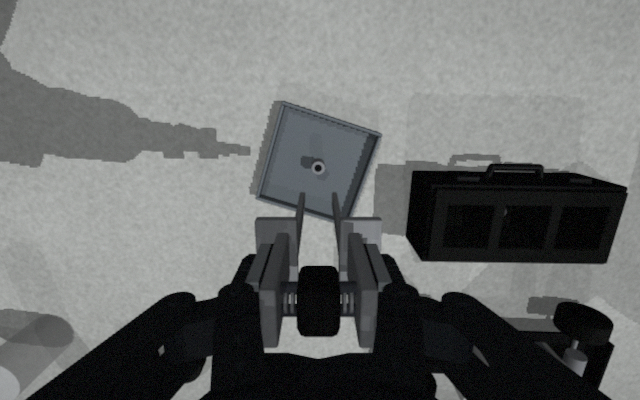

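jog_arm([
  [0.002,0.012,0,0.5,0.475],
  [0.006,0.036,0,1,0.475],
  [0.012,0.068,0,2,0.475],
  [0.018,0.103,0,3,0.475],
  [0.024,0.138,0,4,0.475],
  [0.03,0.173,0,5,0.475],
  [0.036,0.208,0,6,0.475],
  [0.042,0.243,0,7,0.475],
  [0.048,0.278,0,8,0.475],
  [0.054,0.313,0,9.5,0.475],
  [0.06,0.348,0,11,0.475],
  [0.066,0.383,0,12,0.475],
])

```text
t: 13.62
ee_pos: [0.4465, 0.1509, 0.2482]
tcp_rot: [-3.141, -0.002, 2.931]
ft_force: [0.7, -0.1, -0.7]
opening: 0.48
```

```bash
python3 - <<'E'
from h import *
rel([.424,.286,.250],2.871)
E
```

```text
incr [ 0.0503  0.1274 -0.0018] roll 3.41
```

jog_arm([
  [0.012,0.03,0,1,0.475],
  [0.024,0.06,0,2,0.475],
  [0.034,0.086,0,3,0.475],
  [0.042,0.107,0,3.4,0.475],
  [0.048,0.121,0,3.4,0.475],
  [0.05,0.127,0,3.4,0.475],
  [0.05,0.127,0,3.4,0.475],
  [0.05,0.127,0,3.4,0.475],
  [0.05,0.127,0,3.4,0.475],
])

```text
t: 14.37
ee_pos: [0.4254, 0.283, 0.2489]
tcp_rot: [-3.141, -0.0, 2.872]
ft_force: [-0.0, -0.7, -0.9]
opening: 0.479
```

```bash
python3 - <<'E'
from h import *
c=cam('wrist');im=r.get_image('wrist'); cv2.imwrite('pics/w14.png',im); np.savez('w14.npz',K=c[0],e=c[1],R=c[2])
o=r.get_obs();print(o['t'],o['ee_pos'],o['tcp_rot'],o['opening'],o['ft_force'])
rel([.424,.286,.1175],2.871)
cv2.imwrite('pics/w14c.png',cv2.resize(im[120:240,240:400],(800,600),interpolation=cv2.INTER_CUBIC))
E
```

```text
14.4167 [0.42547642 0.28299666 0.24910209] [-3.14106527e+00 -2.35167660e-04  2.87156290e+00] 0.4784862279228032 [ 0.72698665 -0.1167837  -0.61715764]
incr [0.0022 0.0025 0.1316] roll 0.03
```

View pics/w14c.png

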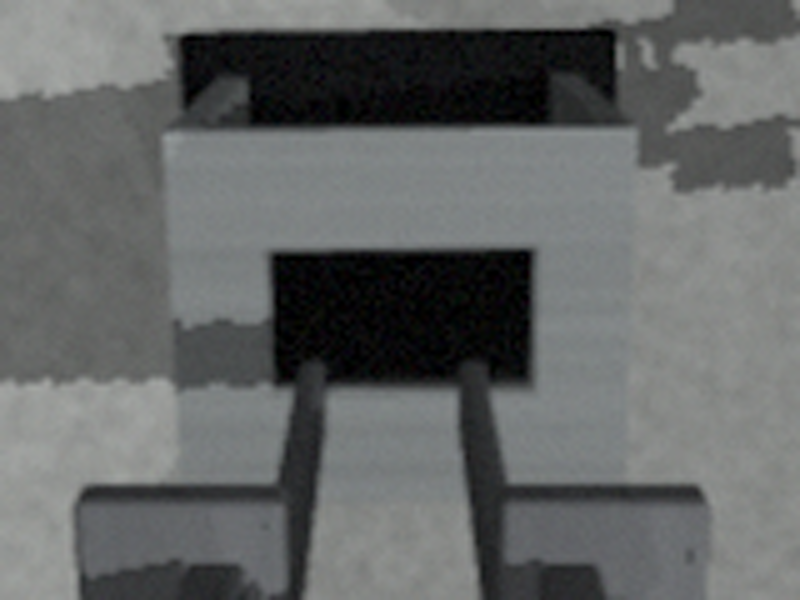

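```bash
python3 - <<'E'
from h import *
d=np.load('w14.npz'); w=(d['K'],d['e'],d['R'])
H=back(0,np.array([[270,251],[535,249],[275,383],[532,383]])/5+[239.5,119.5],.107,w); print(H,H.mean(0))
m=H.mean(0); rel([m[0],m[1],.1175],2.871)
E
```

```text
[[0.40574208 0.26563128 0.107     ]
 [0.41807765 0.31180187 0.107     ]
 [0.42975849 0.25940081 0.107     ]
 [0.44237067 0.30520584 0.107     ]] [0.42398722 0.28550995 0.107     ]
incr [0.0021 0.002  0.1316] roll 0.03
```

jog_arm([
  [0.002,0.002,0.01,0,0.475],
  [0.002,0.002,0.03,0,0.475],
  [0.002,0.002,0.05,0,0.475],
  [0.002,0.002,0.07,0,0.475],
  [0.002,0.002,0.09,0,0.475],
  [0.002,0.002,0.108,0,0.475],
  [0.002,0.002,0.12,0,0.475],
  [0.002,0.002,0.124,0,0.475],
  [0.002,0.002,0.124,0,0.475],
  [0.002,0.002,0.124,0,0.475],
])

```text
t: 15.25
ee_pos: [0.4241, 0.2863, 0.1255]
tcp_rot: [3.141, 0.0, 2.872]
ft_force: [-0.9, 0.5, -0.1]
opening: 0.472
```

jog_arm([
  [0,0,0.004,0,0.475],
  [0,0,0.007,0,0.475],
  [0,0,0.008,0,0.475],
  [0,0,0.008,0,0.475],
  [0,0,0.008,0,0.475],
])

```text
t: 15.67
ee_pos: [0.424, 0.2866, 0.1175]
tcp_rot: [3.141, 0.0, 2.873]
ft_force: [0.3, -0.0, -1.0]
opening: 0.477
```

```bash
python3 - <<'E'
from h import *
im=r.get_image('wrist'); cv2.imwrite('pics/w15.png',im); s=r.get_image('scene'); cv2.imwrite('pics/s15c.png',cv2.resize(s[120:280,360:520],(600,600)))
o=r.get_obs();print(o['t'],o['ee_pos'],o['tcp_rot'],o['opening'],o['ft_force'])
E
```

```text
15.7667 [0.4239726  0.28653203 0.11744867] [3.14144227e+00 1.73020754e-04 2.87282429e+00] 0.4761498138280273 [-0.41952714 -0.95999239 -0.38824406]
```

View pics/w15.png

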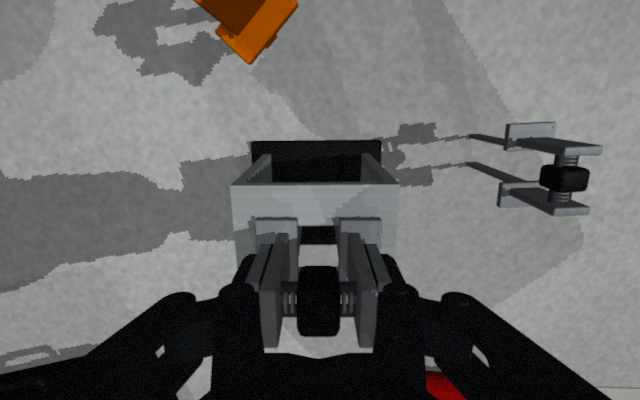

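View pics/s15c.png

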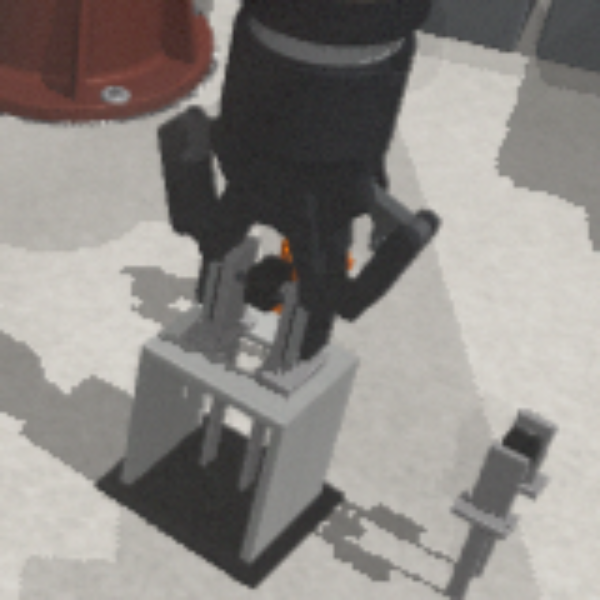

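Shoulders are at the plate, just as they were before the pick. I'll lower another 1.5 mm to make contact, then release.

jog_arm([
  [0,0,0.0015,0,0.475],
  [0,0,0.0015,0,0.475],
  [0,0,0.0015,0,0.475],
])

```text
t: 16.02
ee_pos: [0.4242, 0.2865, 0.1162]
tcp_rot: [3.141, 0.001, 2.873]
ft_force: [-0.7, -1.5, 5.5]
opening: 0.475
```

Contact: the force is up 6 N. Now I'll open slowly, then back off upward.

jog_arm([
  [0,0,0,0,0.49],
  [0,0,0,0,0.51],
  [0,0,0,0,0.53],
  [0,0,0,0,0.55],
  [0,0,0,0,0.6],
  [0,0,0,0,0.7],
  [0,0,0,0,0.8],
  [0,0,0,0,0.8],
  [0,0,0,0,0.8],
])

```text
t: 16.77
ee_pos: [0.4239, 0.2865, 0.1158]
tcp_rot: [-3.142, -0.0, 2.873]
ft_force: [-0.7, 0.3, 0.1]
opening: 0.799
```

```bash
python3 - <<'E'
from h import *
im=r.get_image('wrist'); cv2.imwrite('pics/w16.png',im)
o=r.get_obs();print(o['t'],o['ee_pos'],o['tcp_rot'],o['opening'],o['ft_force'])
E
```

```text
16.8167 [0.42392649 0.28648162 0.11583543] [3.14154838e+00 4.02795326e-05 2.87275010e+00] 0.8026828402996029 [ 0.2222172   0.21574298 -0.33322717]
```

View pics/w16.png

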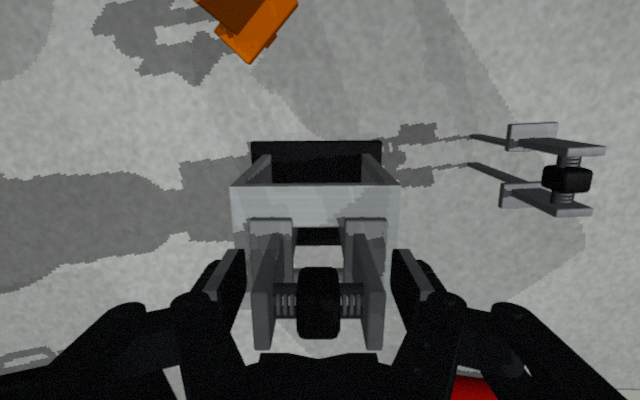

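The fingers are clear of the plates on both sides. Retracting.

jog_arm([
  [0,0,-0.01,0,0.8],
  [0,0,-0.035,0,0.8],
  [0,0,-0.065,0,0.8],
  [0,0,-0.1,0,0.8],
  [0,0,-0.13,0,0.8],
  [0,0,-0.15,0,0.8],
  [0,0,-0.16,0,0.8],
  [0,0,-0.16,0,0.8],
  [0,0,-0.16,0,0.8],
  [0,0,-0.16,0,0.8],
])

```text
t: 17.65
ee_pos: [0.4232, 0.2862, 0.2744]
tcp_rot: [-3.14, -0.002, 2.873]
ft_force: [-0.2, 0.3, 0.3]
opening: 0.798
```

```bash
python3 - <<'E'
from h import *
c=cam('wrist');a=r.get_image('wrist'); s=r.get_image('scene'); t=r.get_image('top'); o=r.get_obs(); print(o['t'],o['ee_pos'],o['ft_force'],o['joint_vel'])
cv2.imwrite('pics/w17.png',a)
z=lambda i,y0,y1,x0,x1:cv2.resize(i[y0:y1,x0:x1],(400,400),interpolation=cv2.INTER_CUBIC)
cv2.imwrite('pics/f17.png',np.hstack([z(s,150,280,370,500),z(t,130,220,405,495)]))
cv2.imwrite('pics/w17c.png',cv2.resize(a[120:240,240:400],(800,600),interpolation=cv2.INTER_CUBIC)); np.savez('w17.npz',K=c[0],e=c[1],R=c[2])
E
```

```text
17.8 [0.42328689 0.28616752 0.27448831] [-0.03245695 -0.43816735 -0.16542062] [-3.18912906e-05 -2.84038174e-03  6.82433866e-03  2.40191201e-03
 -8.17197107e-04 -3.87641530e-04]
```

View pics/f17.png

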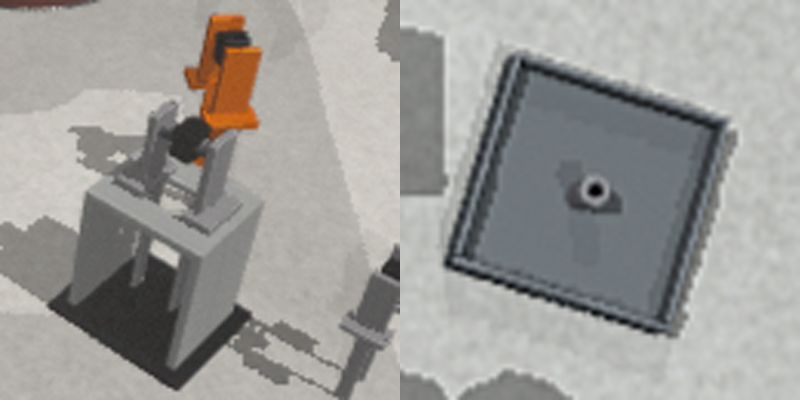

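View pics/w17c.png

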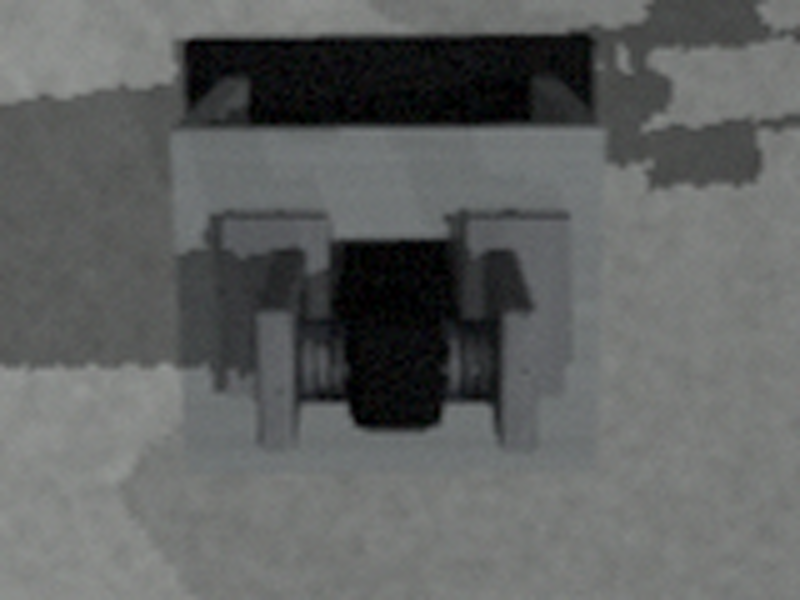

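The tongs hang upright and centred in the stand. The spacer stands near the centre of the tray. Handing in.

```bash
python3 - <<'E'
from cell import r
print(r.finish_job())
E
```

```text
the job is handed in; nothing more can be done
None
```

I moved the spacer from the case to the grey tray and hung the tongs back in their stand. I handed the job in at about 17.8 s; no verdict was reported.

**What I did:** I took the larger grey tongs out of the stand and closed them on the spacer in its pocket with a 45 N grip. I lifted the spacer to about 0.13 m. In the tray I lowered it until the wrist force showed it touching the floor, then let go.

**Last checks:**
- **Spacer:** the top picture shows it standing near the tray's centre.
- **Tongs:** the wrist and scene pictures show them upright and centred in the stand, shoulders on the plate.
- **Robot:** the gripper was about 0.16 m above where it let go, nearly still, with wrist force near zero.

**Oddities:**
- **Opening while gripping:** it read about 0.38 (32 mm), where I expected 36 mm on the spacer. The pictures still showed a secure hold.
- **Extra lowering in the tray:** while opening over the tray I repeated a 3.5 mm step down. By my estimate the tips stopped about 1 mm above the floor. No contact force showed.

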